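# Click the winged watering valve open

### The arm

A 7-joint arm with a two-finger parallel gripper is mounted at the origin on a cart in front of the work surface, level with it; the furniture and walls round the work are solid. World frame = base frame: x ahead of the robot, y to its left, z up, the work surface at z = 0. Lengths are in m, angles in rad, forces in N, time in s.
With the tool pointing down it reaches from about 0.4 to 0.85 m from the base axis. Payload 4.5 kg.
Tool frame: the origin (TCP) lies between the finger pads; the fingertips stand 11 mm ahead of it and the grasp point (between the pads) lies 8 mm behind it (r.tip_reach is the distance from the TCP to the fingertips, in m); x points along the fingers, y is the direction in which the jaws open and shut, and the axes are right-handed (so a half turn about x gives the same grasp; the last joint's range is limited). The gripper opens to 88 mm and grips with 3 to 60 N. Pads are 18 mm wide; open, the fingers measure 123 mm over their backs; the gripper's body (75 mm by 187 mm) begins 45 mm behind the grasp point.
Start: joints at [1.158, 0.689, -0.195, 1.565, 0.157, 0.902, -0.215], TCP at [0.27, -0.564, 0.25] pointing down, gripper open.
Joint ranges: [-3.01, 3.01], [-0.46, 2.08], [-1.47, 1.51], [0.13, 2.56], [-1, 4.14], [0.04, 2.09], [-2.66, 2.66]. Speed limits (rad/s): [2.57, 2.57, 3.14, 3.14, 3.14, 3.14, 3.14].

### API

Orientations are given as a unit quaternion [x, y, z, w].
In Python, from plant import r gives the robot as it stands.
- The arm moves only by the tool drive_tool, never from a script. Its argument "deltas" is a list of rows, each a list of 3 entries, a list of its own where there are three numbers: the turn, a rotation vector about the tool's x, y, z in degrees, then the shift along the tool's x, y, z in cm, then the finger opening in cm, from 0 to 8.81. A call has 1 to 12 rows; each row shifts and turns the commanded pose from where the row before left it, along the tool's axes as they then stand; what a row does not reach is not made up. A row lasts 1/12 s, in which the tool goes at most 41.7 mm and 7.16 degrees, less where a joint would pass 70% of its speed; a pose out of reach is approached as far as the arm can. A call is refused whole if a number of a shift passes 4.17 or a number of a turn 7.16, either way. A call with a gripper value outside its range is refused whole. The fingers move at their own pace and stop on an object; "force" is the grip in N (left out, the last holds). Time passes only in rows, so rows that do not move let the fingers close. It gives the time, the measured TCP pose, the force and the opening at its end, in the units of the state.
- r.get_state(): the state, without advancing time (a new reading comes with each control period).
- r.snapshot(name): name is "scene" or "side" or "wrist"; returns a dict with "color" (480x640x3 uint8, red, green, blue), "fov_y" (degrees; the focal length in pixels is half the picture's height over the tangent of half this angle, whatever the lens; pixels are square), "cx", "cy" (the principal point, pixels), "k1" (the pictures are not rectified: a ray, as slopes to the right and down, at radius r is drawn at 1 + k1 r^2 times it, then the intrinsics apply), "extrinsics" (4x4, takes a point from world to camera coordinates); the wrist camera has in their place "tool_from_camera" (4x4, takes a point from camera to tool coordinates, whose origin is the TCP and whose axes are the tool frame's). Camera axes: x right, y up, looking along -z (the intrinsics and any distortion apply to the point x, -y, -z); pixel columns grow to the right and rows downward; lengths in m; the calibration is good to about 2 mm. A picture is of the moment at which its call begins: read the wrist's pose just before it. There is no depth.
- r.finish_job(): hands the job in, once; it reports no verdict.
The state is a dict: "clock": time; "q": joint angles; "qd": joint speeds; "joint_torque": joint torques, N m; "tool_pos": TCP position; "eef_rot": TCP orientation; "contact_force": force on the tool from outside, world axes, zero at the start; "moment": the same for the moment, N m; "opening": opening from 0.0 (shut) to 1.0 (fully open).
Only numpy, scipy, OpenCV 4.12 (cv2) and the standard library are available. Lean on these libraries where they do the work, as an engineer would, in place of code of your own. Each camera call takes 0.05 s, during which the arm holds its last target. There are 200 camera calls.

### The job

Two small watering valves are screwed to the bench. Turn the one with the flat, upright wing handle clockwise (seen from above) until it clicks over into its next notch, a sixth of a turn on, and let go of it. Leave the valve with the round knob as it is.

Things in the scene. Friction and masses are not known exactly. Their poses are not given: they have to be found in the camera images.
- wing_grip (a point): Grip point on the vertical turning axis of the wing handle, 82 mm above the bench. The handle: a black upright wing 50 mm long (this point's x), 14 mm thick (its y), its top 14 mm above this point, on a grey disc 36 mm across with its top 26 mm below. x and y turn with it. Below: a fixed plate 74 mm across, 34 mm under this point, with a steel detent pin 31 mm from the axis, 6 mm high.
- wing_handle (a joint): Angle of the wing handle in rad, growing clockwise seen from above. 0: first notch (start). A detent resists the turn with up to about 0.17 N m as far as 0.52 rad, then drives the handle on to the second notch at 1.05 rad; a stop lies 0.04 rad past either notch. Let go short of half-way it springs back.
- round_grip (a point): Centre of the top of the other valve's round knob, to be left alone: fluted, black, 47 mm across, 26 mm high, its top 74 mm above the bench. Both valves have the same fixed brass body with hose barbs on either side, 110 mm over both.
- round_handle (a joint): Angle of the round knob in rad, same sense and same notches; 0 at the start, to stay there.

How it is judged:
By the outcome, as a careful person would: the job done as asked, in the order asked, and still so for the second after the job is handed in, with the robot touching nothing.
It also fails if it takes over 29 s, if anything falls off the work surface, if the arm or the gripper's body presses on something with over 40 N, if the wrist force passes 120 N, or if a joint passes its speed limit or range.

## Working session

There is one attempt and no reset: what is moved stays moved. The work goes in short steps, Python scripts to look and compute and a tool call to move; the robot and the scene stay as the last step left them, time stands still between calls to the robot, and variables do not carry over. Pictures are saved under pics/ and viewed, about 8 in all and at most 12, crops included, and the job is handed in when it is done.

Besides the shell and the picture viewer there is one more tool, called after "Call:" by a JSON object that holds its "name" and its "arguments". drive_tool: Moves the arm, as the interface text tells. Its arguments: {"type":"object","properties":{"deltas":{"type":"array","items":{"type":"array"}},"force":{"type":"number"}},"required":["deltas"]}

```bash
mkdir -p pics; cat > h.py <<'E'
import numpy as np, cv2
from plant import r
from scipy.spatial.transform import Rotation as R
def snap(n,f):
    s=r.get_state(); d=r.snapshot(n); cv2.imwrite('pics/'+f,d['color'][:,:,::-1]); 
    if n=='wrist':
        T=np.eye(4);T[:3,:3]=R.from_quat(s['eef_rot']).as_matrix();T[:3,3]=s['tool_pos']
        d['c2w']=T@d['tool_from_camera']
    else: d['c2w']=np.linalg.inv(d['extrinsics'])
    return d
def ray(d,u,v):
    f=240/np.tan(np.radians(d['fov_y'])/2)
    K=np.array([[f,0,d['cx']],[0,f,d['cy']],[0,0,1]])
    p=cv2.undistortPoints(np.array([[[u,v]]],float),K,np.array([d['k1'],0,0,0,0.]))[0,0]
    w=d['c2w'][:3,:3]@[p[0],-p[1],-1]; return d['c2w'][:3,3],w/np.linalg.norm(w)
def onz(d,u,v,z):
    o,w=ray(d,u,v); return o+w*(z-o[2])/w[2]
E
python3 - <<'E'
from h import *
import pickle
D={n:snap(n,n+'0.png') for n in('scene','side','wrist')}
pickle.dump(D,open('D0.pkl','wb'))
print(r.get_state())
cv2.imwrite('pics/both0.png',cv2.resize(np.hstack([D[n]['color'][:,:,::-1] for n in('scene','side')]),(800,300)))
E
```

```text
{'clock': 0.15, 'q': array([ 1.15781798,  0.68978034, -0.19455014,  1.56607486,  0.1573042 ,
        0.90247713, -0.21511278]), 'qd': array([ 1.84872982e-04, -8.62005796e-04,  1.43000872e-03, -3.80367566e-03,
       -7.62002712e-04,  6.55230050e-05,  9.98180881e-04]), 'joint_torque': array([-2.07123659e-03, -5.27859664e+01, -1.26918264e+00, -1.53584647e+01,
       -5.25823887e-02,  3.90380417e-03,  1.32648474e-04]), 'tool_pos': array([ 0.26982712, -0.56325947,  0.24910974]), 'eef_rot': array([-0.68939636, -0.15713066,  0.68966602, -0.15621586]), 'contact_force': array([-0.00656697, -0.30403949, -0.76788964]), 'moment': array([ 0.01725549,  0.02069226, -0.01777247]), 'opening': 0.9995758229909769}
```

View pics/scene0.png

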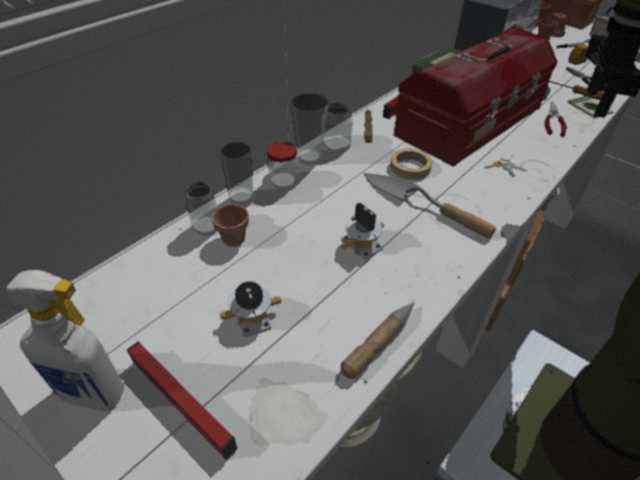

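View pics/side0.png

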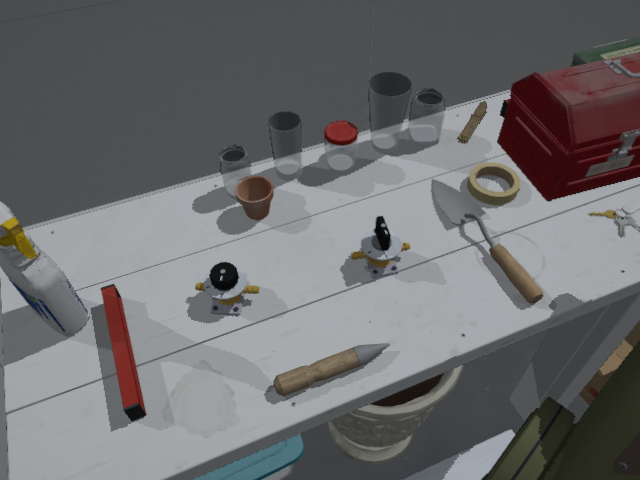

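The scene view shows the wing handle at about (365,217), and the side view shows it at (382,234). The round knob is at (249,295) and (224,276). Both wing views can be triangulated.

```bash
python3 - <<'E'
from h import *
import pickle
D=pickle.load(open('D0.pkl','rb'))
W={}
for n,(x0,y0,x1,y1) in dict(scene=(345,195,390,240),side=(365,210,400,260)).items():
    g=D[n]['color'][y0:y1,x0:x1].max(2); m=(g<60).astype('uint8')
    k,l,s,c=cv2.connectedComponentsWithStats(m); i=1+s[1:,4].argmax()
    print(n,s[i],c[i]+[x0,y0]); W[n]=c[i]+[x0,y0]
    ys,xs=np.nonzero(l==i); pts=np.c_[xs,ys].astype('float32'); print(cv2.boxPoints(cv2.minAreaRect(pts))+[x0,y0])
o1,w1=ray(D['scene'],*W['scene']);o2,w2=ray(D['side'],*W['side'])
t=np.linalg.lstsq(np.c_[w1,-w2],o2-o1,rcond=None)[0]
print(o1+t[0]*w1,o2+t[1]*w2)
for n in W: print(n,onz(D[n],*W[n],.077), D[n]['c2w'][:3,3])
print('round',onz(D['scene'],249,295,.07),onz(D['side'],224,276,.07))
for n,u,v in(('scene',341,243),('scene',381,232),('side',352,256),('side',410,246)): print(n,'barb',onz(D[n],u,v,.03))
E
python3 - <<'E'
import cv2,numpy as np
a=cv2.imread('pics/scene0.png')[185:265,320:410];b=cv2.imread('pics/side0.png')[205:285,340:430]
cv2.imwrite('pics/crop.png',cv2.resize(np.hstack([a,b]),None,fx=4.4,fy=4.4,interpolation=2))
E
```

```text
scene [  8   9  22  28 397] [363.76826196 219.06801008]
[[350.64706135 228.41176605]
 [356.94117832 203.23529434]
 [377.64706039 208.41176224]
 [371.35294342 233.58823395]]
side [  8   6  17  35 339] [381.53982301 235.04719764]
[[372.37117958 248.71615601]
 [376.80786037 215.44104719]
 [392.26637459 217.50218201]
 [387.82969284 250.77729034]]
[ 0.51052615 -0.12463858  0.06748074] [ 0.5106359  -0.12466409  0.06757403]
scene [ 0.50455251 -0.11552547  0.077     ] [0.12517265 0.46323875 0.68155791]
side [ 0.50362232 -0.12036724  0.077     ] [-0.02202227  0.20166703  0.78344503]
round [0.53467781 0.16170198 0.07      ] [0.53374014 0.15739456 0.07      ]
scene barb [ 0.523818   -0.07221805  0.03      ]
scene barb [ 0.48338942 -0.15251196  0.03      ]
side barb [ 0.51533868 -0.07027032  0.03      ]
side barb [ 0.49401248 -0.17732951  0.03      ]
```

View pics/crop.png

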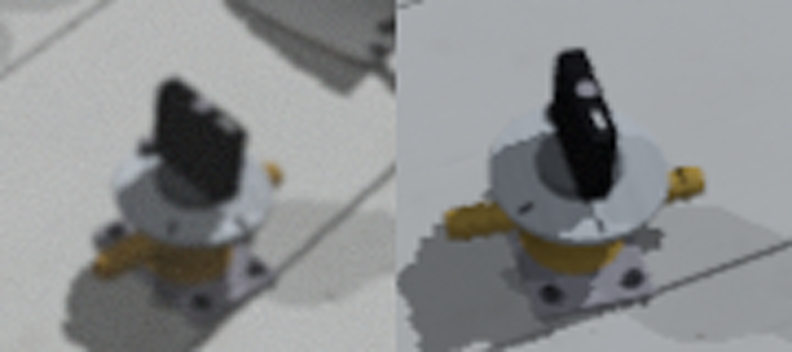

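The crop shows the wing running from far-left to near-right in the side view, with its top from about (380,217) to (387,237). The dark pin is just left of its far end. Next I work out the orientation, the toolbox clearance and the first move.

```bash
python3 - <<'E'
from h import *
import pickle
D=pickle.load(open('D0.pkl','rb'))
a=onz(D['side'],380,217,.096);b=onz(D['side'],387,237,.096);print('wing side',a,b)
a=onz(D['scene'],358,204,.096);b=onz(D['scene'],375,215,.096);print('wing scene',a,b)
print('box',onz(D['side'],555,197,0),onz(D['side'],505,150,0),onz(D['side'],640,180,0))
s=r.get_state();M=R.from_quat(s['eef_rot']).as_matrix();print(M.round(3))
d=M.T@(np.array([.505,-.12,.25])-s['tool_pos']);print('delta tool cm',d*100)
print(D['wrist']['tool_from_camera'].round(3),D['wrist']['fov_y'])
E
```

```text
wing side [ 0.52787842 -0.12822226  0.096     ] [ 0.48185828 -0.11817511  0.096     ]
wing scene [ 0.52828386 -0.12531438  0.096     ] [ 0.4838229  -0.12128091  0.096     ]
box [ 0.51055366 -0.52460054  0.        ] [ 0.67372582 -0.51879197  0.        ] [ 0.48036917 -0.71431486  0.        ]
[[-0.001  0.432 -0.902]
 [ 0.001 -0.902 -0.432]
 [-1.    -0.001  0.   ]]
delta tool cm [ -0.05233804 -29.81145294 -40.36254358]
[[ 0.     0.306 -0.952 -0.134]
 [ 1.    -0.001 -0.    -0.   ]
 [-0.001 -0.952 -0.306 -0.08 ]
 [ 0.     0.     0.     1.   ]] 70.53143449253233
```

Call:
{"name": "drive_tool", "arguments": {"deltas": [[[0,0,0],[0,-1.2,-1.6],8.8],[[0,0,0],[0,-2.4,-3.2],8.8],[[3,0,0],[0,-2.4,-3.2],8.8],[[0,0,0],[0,-2.2,-3.3],8.8],[[0,0,0],[0,-2.2,-3.3],8.8],[[0,0,0],[0,-2.2,-3.3],8.8],[[0,0,0],[0,-2.2,-3.3],8.8],[[0,0,0],[0,-2.2,-3.3],8.8],[[0,0,0],[0,-2.2,-3.3],8.8],[[0,0,0],[0,-2.2,-3.3],8.8],[[0,0,0],[0,-2.2,-3.3],8.8],[[0,0,0],[0,-1.2,-1.6],8.8]]}}

```text
clock: 1.15
tool_pos: [0.5056, -0.1881, 0.2498]
eef_rot: [0.694, 0.142, -0.692, 0.14]
contact_force: [-0.2, -0.2, -0.1]
opening: 0.998
```

Call:
{"name": "drive_tool", "arguments": {"deltas": [[[5,0,0],[0,0,0],8.8],[[6,0,0],[0,0,0],8.8],[[6,0,0],[0,0,0],8.8],[[6,0,0],[0,0,0],8.8],[[5,0,0],[0,0,0],8.8],[[4,0,0],[0,0,0],8.8],[[0,0,0],[0,0,0],8.8],[[0,0,0],[0,0,0],8.8]]}}

```text
clock: 1.82
tool_pos: [0.5024, -0.1936, 0.2496]
eef_rot: [-0.705, 0.057, 0.705, 0.057]
contact_force: [-1.0, 0.2, 0.1]
opening: 0.999
```

```bash
python3 - <<'E'
from h import *
import pickle
d=snap('wrist','w1.png');s=r.get_state();pickle.dump(d,open('w1.pkl','wb'))
M=R.from_quat(s['eef_rot']).as_matrix();print(s['clock'],s['tool_pos'],s['q'],M.round(3))
E
```

```text
1.8667 [ 0.50244355 -0.19367939  0.24959533] [ 0.26303144  0.57333995  0.03103666  1.83460723 -0.025051    0.73438251
 -1.42502884] [[-0.    -0.161 -0.987]
 [ 0.    -0.987  0.161]
 [-1.     0.     0.   ]]
```

View pics/w1.png

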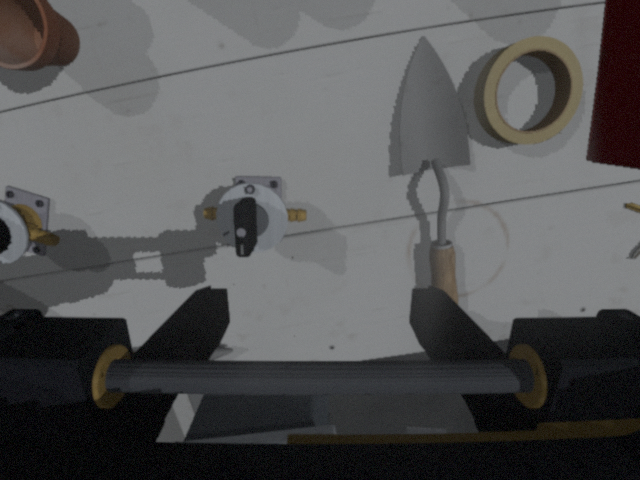

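The wrist view shows the wing at (246,227), running almost straight up and down the image, with the pin at (249,189). A further 60° clockwise from here would bring joint 7 close to its limit, so I move over the valve and flip the tool half a turn the other way.

Call:
{"name": "drive_tool", "arguments": {"deltas": [[[0,0,0],[0,-2,0.2],8.8],[[0,0,0],[0,-3,0.4],8.8],[[0,0,0],[0,-2,0.3],8.8],[[-4,0,0],[0,0,0],8.8],[[-7,0,0],[0,0,0],8.8],[[-7,0,0],[0,0,0],8.8],[[-7,0,0],[0,0,0],8.8],[[-7,0,0],[0,0,0],8.8],[[-7,0,0],[0,0,0],8.8],[[-7,0,0],[0,0,0],8.8],[[-7,0,0],[0,0,0],8.8],[[-7,0,0],[0,0,0],8.8]]}}

```text
clock: 2.87
tool_pos: [0.5051, -0.1234, 0.2498]
eef_rot: [0.638, 0.305, -0.638, 0.305]
contact_force: [-0.0, 0.3, 0.6]
opening: 0.995
```

Call:
{"name": "drive_tool", "arguments": {"deltas": [[[-7,0,0],[0,0,0],8.8],[[-7,0,0],[0,0,0],8.8],[[-7,0,0],[0,0,0],8.8],[[-7,0,0],[0,0,0],8.8],[[-7,0,0],[0,0,0],8.8],[[-7,0,0],[0,0,0],8.8],[[-7,0,0],[0,0,0],8.8],[[-7,0,0],[0,0,0],8.8],[[-7,0,0],[0,0,0],8.8],[[-7,0,0],[0,0,0],8.8],[[-7,0,0],[0,0,0],8.8],[[-7,0,0],[0,0,0],8.8]]}}

```text
clock: 3.87
tool_pos: [0.5051, -0.1236, 0.2498]
eef_rot: [0.271, 0.653, -0.271, 0.653]
contact_force: [-0.4, -0.1, 1.4]
opening: 0.993
```

Call:
{"name": "drive_tool", "arguments": {"deltas": [[[-7,0,0],[0,0,0],8.8],[[-7,0,0],[0,0,0],8.8],[[-7,0,0],[0,0,0],8.8],[[-4,0,0],[0,0,0],8.8],[[0,0,0],[0,0,0],8.8],[[0,0,0],[0,0,0],8.8]]}}

```text
clock: 4.37
tool_pos: [0.505, -0.1235, 0.2497]
eef_rot: [0.126, 0.696, -0.126, 0.696]
contact_force: [-0.1, -0.3, -0.3]
opening: 1.0
```

```bash
python3 - <<'E'
from h import *
import pickle
d=snap('wrist','w2.png');s=r.get_state();pickle.dump(d,open('w2.pkl','wb'))
M=R.from_quat(s['eef_rot']).as_matrix();print(s['clock'],s['tool_pos'],s['q'],M.round(3))
E
```

```text
4.4167 [ 0.50507133 -0.12351712  0.2497009 ] [ 0.64777123  0.66009618 -0.8283124   1.861568    0.61630578  0.89726705
  0.73394336] [[ 0.     0.35   0.937]
 [ 0.     0.937 -0.35 ]
 [-1.     0.     0.   ]]
```

View pics/w2.png

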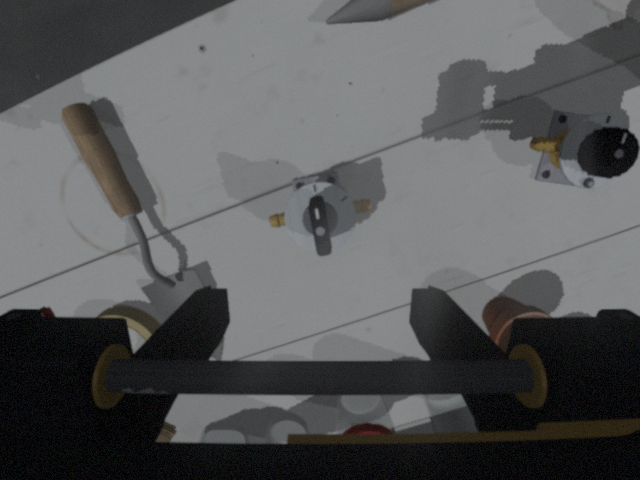

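The wing is at about (319,225), close under the gripper axis. I measure its top face and yaw.

```bash
python3 - <<'E'
from h import *
import pickle
d=pickle.load(open('w2.pkl','rb'));s=r.get_state();M=R.from_quat(s['eef_rot']).as_matrix()
x0,y0=295,185
g=d['color'][y0:265,x0:345].max(2).astype(int)
m=(g<55).astype('uint8')
k,l,st,c=cv2.connectedComponentsWithStats(m);i=1+st[1:,4].argmax()
ys,xs=np.nonzero(l==i);rc=cv2.minAreaRect(np.c_[xs,ys].astype('float32'));print(st[i],c[i]+[x0,y0],rc)
for z in(.082,.09,.096): print(z,[onz(d,*(p+[x0,y0]),z)[:2].round(4) for p in cv2.boxPoints(rc)],onz(d,rc[0][0]+x0,rc[0][1]+y0,z)[:2])
cv2.imwrite('pics/w2c.png',cv2.resize(d['color'][170:270,270:370,::-1],None,fx=6,fy=6,interpolation=cv2.INTER_CUBIC))
w=pickle.load(open('w1.pkl','rb'));x0,y0=225,190
g=w['color'][y0:262,x0:268].max(2);m=(g<55).astype('uint8');k,l,st,c=cv2.connectedComponentsWithStats(m);i=1+st[1:,4].argmax()
ys,xs=np.nonzero(l==i);rc1=cv2.minAreaRect(np.c_[xs,ys].astype('float32'));print('w1',st[i],rc1)
print([onz(w,*(p+[x0,y0]),.09)[:2].round(4) for p in cv2.boxPoints(rc1)])
E
```

```text
[ 14  11  18  35 371] [317.41509434 210.97304582] ((22.4058780670166, 27.776470184326172), (33.669761657714844, 16.489748001098633), 85.60128784179688)
0.082 [array([ 0.4789, -0.1243]), array([ 0.483 , -0.1101]), array([ 0.5131, -0.1186]), array([ 0.509 , -0.1333])] [ 0.4957606  -0.12148246]
0.09 [array([ 0.4776, -0.1235]), array([ 0.4816, -0.1097]), array([ 0.5109, -0.118 ]), array([ 0.5069, -0.1323])] [ 0.49403451 -0.12079516]
0.096 [array([ 0.4767, -0.1229]), array([ 0.4805, -0.1094]), array([ 0.5093, -0.1175]), array([ 0.5053, -0.1315])] [ 0.49273995 -0.12027968]
w1 [   9    8   23   58 1048] ((20.0, 36.5), (57.0, 22.0), 90.0)
[array([ 0.5388, -0.1239]), array([ 0.5357, -0.1429]), array([ 0.4837, -0.1315]), array([ 0.487 , -0.1113])]
```

View pics/w2c.png

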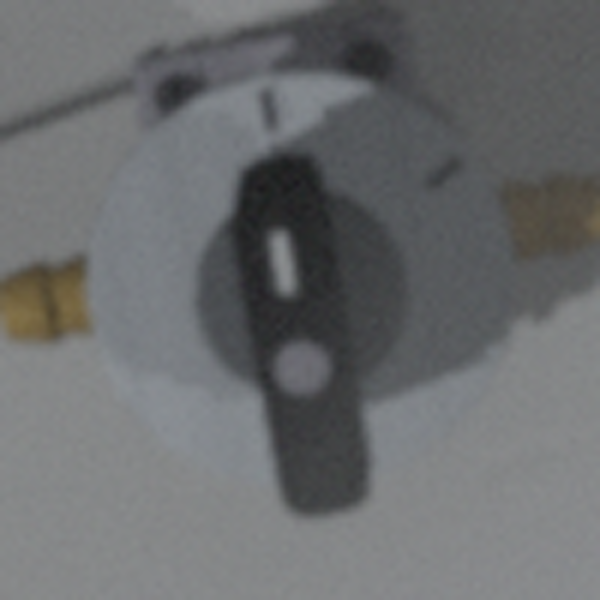

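The crop shows the top face clearly: the axis screw is at crop (302,368), and the end midpoints are about (282,165) and (325,508). The disc centre is at (302,293). The two notch marks, at (268,108) and (445,172), confirm the clockwise sense.

```bash
python3 - <<'E'
from h import *
import pickle
d=pickle.load(open('w2.pkl','rb'));s=r.get_state();M=R.from_quat(s['eef_rot']).as_matrix()
P=lambda u,v,z:onz(d,270+u/6,170+v/6,z)
a,b=P(282,165,.096),P(325,508,.096);print('ends',a,b,np.linalg.norm(a-b),(a+b)/2)
print('screw',P(302,368,.096),'disc',P(302,293,.056))
print('plate',P(295,275,.048))
print('wing yaw',np.degrees(np.arctan2(*(b-a)[1::-1])),'sides',[np.degrees(np.arctan2(*(q-p)[1::-1])) for p,q in((P(243,180,.096),P(285,510,.096)),(P(322,165,.096),P(366,495,.096)))])
print('toolz yaw',np.degrees(np.arctan2(M[1,2],M[0,2])))
c=(a+b)/2;print('delta tool cm',100*M.T@(np.r_[c[:2],.074]-s['tool_pos']))
E
```

```text
ends [ 0.48008423 -0.11590903  0.096     ] [ 0.53108262 -0.12813326  0.096     ] 0.05244298903968276 [ 0.50558343 -0.12202114  0.096     ]
screw [ 0.50933577 -0.12373942  0.096     ] disc [ 0.50815507 -0.12315228  0.056     ]
plate [ 0.50669529 -0.12384335  0.048     ]
wing yaw -13.479395730410888 sides [np.float64(-13.715965426127953), np.float64(-12.6996391874724)]
toolz yaw -20.506775098778395
delta tool cm [ 1.75700975e+01  1.57176826e-01 -6.57159820e-03]
```

Call:
{"name": "drive_tool", "arguments": {"deltas": [[[-4,0,0],[0,0.1,0.1],7],[[-3,0,0],[1.5,0,0.1],6],[[0,0,0],[3,0,0],5],[[0,0,0],[3,0,0],5],[[0,0,0],[3,0,0],5],[[0,0,0],[3,0,0],5],[[0,0,0],[2,0,0],5],[[0,0,0],[1.3,0,0],5],[[0,0,0],[0.7,0,0],5],[[0,0,0],[0,0,0],5],[[0,0,0],[0,0,0],5]], "force": 30}}

```text
clock: 5.33
tool_pos: [0.5077, -0.1229, 0.0751]
eef_rot: [0.083, 0.702, -0.083, 0.702]
contact_force: [0.5, -0.1, 0.7]
opening: 0.569
```

```bash
python3 - <<'E'
from h import *
d=snap('wrist','w3.png');s=r.get_state()
M=R.from_quat(s['eef_rot']).as_matrix();print(s['clock'],s['tool_pos'],s['q'],M.round(3),s['contact_force'],s['opening'])
E
```

```text
5.3833 [ 0.50800567 -0.12291816  0.0755276 ] [ 0.50589441  0.9094461  -0.60563136  1.98731926  0.98557678  0.56930329
  0.5369334 ] [[ 0.001  0.232  0.973]
 [-0.     0.973 -0.232]
 [-1.     0.     0.001]] [ 0.84139501 -0.68860183 -0.02806097] 0.5643738890628215
```

View pics/w3.png

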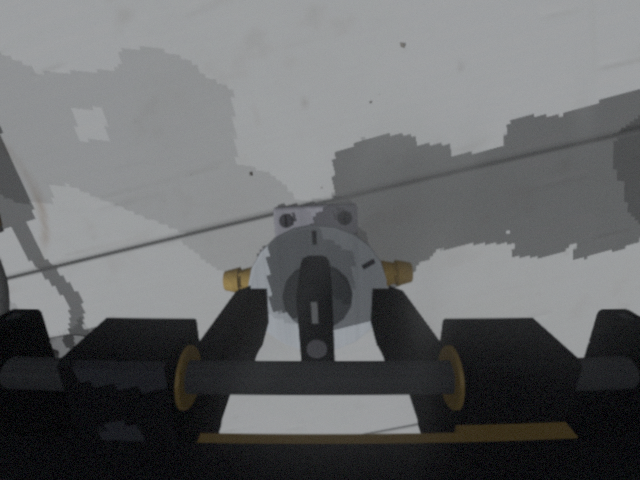

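The wing stands centred between the fingers (at column 317, fingers at 266 and 372). I close on it, then turn it.

Call:
{"name": "drive_tool", "arguments": {"deltas": [[[0,0,0],[0,0,0],1.0],[[0,0,0],[0,0,0],1.0],[[0,0,0],[0,0,0],1.0],[[0,0,0],[0,0,0],1.0],[[0,0,0],[0,0,0],1.0],[[0,0,0],[0,0,0],1.0]], "force": 30}}

```text
clock: 5.88
tool_pos: [0.5071, -0.1239, 0.0749]
eef_rot: [0.082, 0.702, -0.083, 0.702]
contact_force: [-1.4, -1.0, 1.9]
opening: 0.157
```

Call:
{"name": "drive_tool", "arguments": {"deltas": [[[4,0,0],[0,0,0],1.0],[[5,0,0],[0,0,0],1.0],[[5,0,0],[0,0,0],1.0],[[5,0,0],[0,0,0],1.0],[[5,0,0],[0,0,0],1.0],[[5,0,0],[0,0,0],1.0]]}}

```text
clock: 6.38
tool_pos: [0.5075, -0.1231, 0.0749]
eef_rot: [0.257, 0.659, -0.257, 0.659]
contact_force: [0.9, 0.1, 1.0]
opening: 0.159
```

```bash
python3 - <<'E'
from h import *
s=r.get_state();M=R.from_quat(s['eef_rot']).as_matrix();print(s['tool_pos'],s['q'].round(2),np.degrees(np.arctan2(M[1,2],M[0,2])),s['contact_force'],s['moment'],s['opening'])
E
```

```text
[ 0.50752299 -0.12307261  0.0749186 ] [ 0.44  0.88 -0.48  1.99  0.87  0.48  0.13] -42.637762523743554 [0.85729113 0.13522949 0.99286379] [-0.04622994 -0.08836271 -0.00631395] 0.1593292795099801
```

Turned 29° so far, with low forces. I continue to 60°.

Call:
{"name": "drive_tool", "arguments": {"deltas": [[[5,0,0],[0,0,0],1.0],[[5,0,0],[0,0,0],1.0],[[5,0,0],[0,0,0],1.0],[[5,0,0],[0,0,0],1.0],[[5,0,0],[0,0,0],1.0],[[4,0,0],[0,0,0],1.0],[[2,0,0],[0,0,0],1.0],[[0,0,0],[0,0,0],1.0],[[0,0,0],[0,0,0],1.0]]}}

```text
clock: 7.13
tool_pos: [0.5082, -0.1226, 0.0749]
eef_rot: [0.423, 0.567, -0.422, 0.568]
contact_force: [1.8, 0.5, 0.3]
opening: 0.157
```

```bash
python3 - <<'E'
from h import *
s=r.get_state();M=R.from_quat(s['eef_rot']).as_matrix();print(s['tool_pos'],s['q'].round(2),np.degrees(np.arctan2(M[1,2],M[0,2])),s['contact_force'],s['moment'],s['opening'])
E
```

```text
[ 0.50824644 -0.12262714  0.07492047] [ 0.36  0.86 -0.35  2.    0.71  0.4  -0.25] -73.28952615326794 [1.75055067 0.53705649 0.31108011] [ 0.05095966 -0.54335175 -0.02913785] 0.15656060390880702
```

The tool has turned 60°. I release the handle and lift straight up.

Call:
{"name": "drive_tool", "arguments": {"deltas": [[[0,0,0],[0,0,0],5],[[0,0,0],[0,0,0],5],[[0,0,0],[0,0,0],5],[[0,0,0],[0,0,0],5],[[0,0,0],[-1,0,0],5],[[0,0,0],[-3,0,0],5],[[0,0,0],[-3,0,0],5],[[0,0,0],[-3,0,0],5],[[0,0,0],[-3,0,0],5],[[0,0,0],[-1.5,0,0],5],[[0,0,0],[0,0,0],5],[[0,0,0],[0,0,0],5]]}}

```text
clock: 8.13
tool_pos: [0.5074, -0.1232, 0.2207]
eef_rot: [0.423, 0.566, -0.423, 0.567]
contact_force: [0.1, -0.3, 0.0]
opening: 0.572
```

```bash
python3 - <<'E'
from h import *
d=snap('wrist','w4.png');e=snap('side','s4.png');s=r.get_state();print(s['clock'],s['tool_pos'],s['contact_force'],s['opening'])
a=cv2.resize(d['color'][130:280,230:430,::-1],(800,600),interpolation=2)
cv2.imwrite('pics/w4c.png',a)
b0=cv2.imread('pics/side0.png')[250:320,180:270].astype(int);print('round diff',np.abs(b0-e['color'][250:320,180:270,::-1]).max(2).max())
E
```

```text
8.2333 [ 0.50637278 -0.12317271  0.21897908] [-0.42405451  0.15645002 -1.38987797] 0.5672660182690149
round diff 68
```

View pics/w4.png

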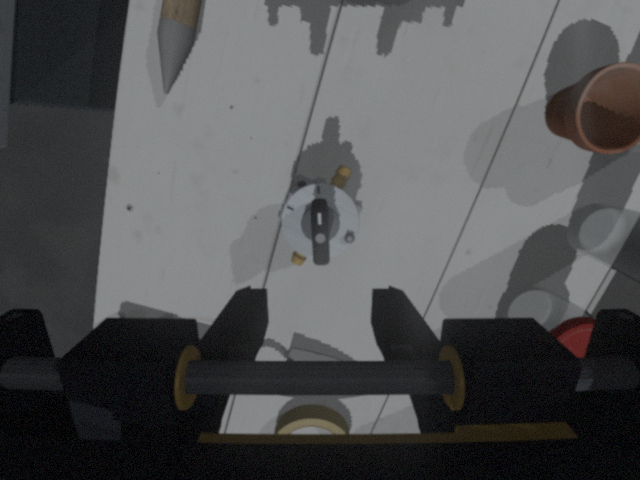

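After release, the wing lies along column 320 and points at the second notch mark (319,190). The first mark is off to the left at (292,208), so the new notch held. The pixel change at the round knob may only be the arm's shadow, so I check it.

```bash
python3 - <<'E'
import cv2,numpy as np
f=lambda n:cv2.resize(cv2.imread('pics/'+n)[245:325,180:270],None,fx=4.4,fy=4.4,interpolation=2)
cv2.imwrite('pics/rc.png',np.hstack([f('side0.png'),f('s4.png')]))
E
```

```text
(no output)
```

View pics/rc.png

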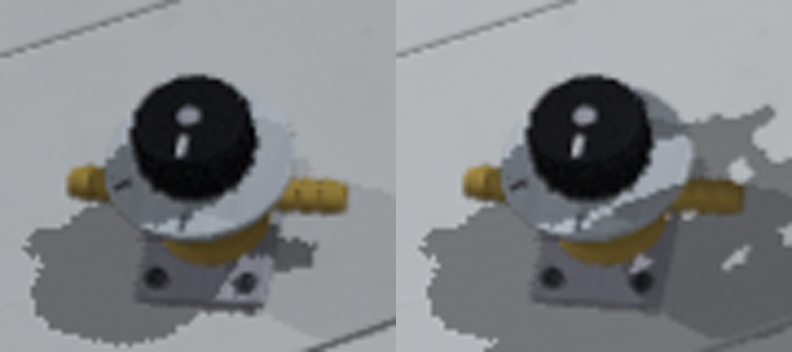

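The two crops show the same knob with its mark in the same place. Only the arm's shadow has changed.

```bash
python3 -c "
from plant import r
print(r.finish_job())"
```

```text
the job is handed in; nothing more can be done
None
```

The wing handle is turned clockwise into its next notch and let go, and the job is handed in at about 8.2 s on the robot's clock. I gripped the wing at its axis, turned it about 60°, opened the jaws and lifted the gripper about 14 cm clear.

- **Wing handle:** in the wrist picture after release, the wing points at the second notch mark and has not sprung back.
- **Forces:** contact readings were about 3 N or less at every reading. I did not log them between readings.
- **Round knob:** an automatic before/after comparison flagged a change there. The close-up showed only the arm's shadow, with the knob's mark in the same place.

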